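Clip the vapour sensor on and hold the sprung tank lid at its vent mark

ROBOT

A 6-joint arm with a two-finger parallel gripper is mounted at the origin on the work surface. World frame = base frame: x ahead of the robot, y to its left, z up, the work surface at z = 0. Lengths are in m, angles in rad, forces in N, time in s.
With the tool pointing down it reaches from about 0.425 to 0.95 m from the base axis. Payload 14.7 kg.
Tool frame: the origin (TCP) lies at the very end of the fingers, on their centre line; the grasp point (between the pads) lies 19 mm behind it (bot.grip_point_offset is the distance from the TCP to the grasp point, in m); z points along the fingers, y is the line along which they close (so a half turn about z gives the same grasp; the last joint's range is limited). The gripper opens to 85 mm and grips with 20 to 120 N. Pads are 22 mm wide; open, the fingers measure 114 mm over their backs; the gripper's body (76 mm by 85 mm) begins 54 mm behind the grasp point. The pads swing forward as they close: fully open they stand 13 mm farther back than shut.
Start: joints at [-1.311, 0.48, 1.596, -0, 1.065, -0.047], TCP at [0.196, -0.62, 0.231] pointing down, gripper open.
Joint ranges: [-2.75, 2.75], [-0.82, 2.05], [0.23, 2.67], [-1.56, 4.7], [0.09, 2.69], [-2.92, 2.92]. Speed limits (rad/s): [1.89, 1.89, 2.39, 3.01, 3.01, 3.01].

INTERFACE

Orientations are given as [roll, pitch, yaw] about the fixed x, y, z axes, in that order (R = Rz(yaw) Ry(pitch) Rx(roll)).
In Python, from station import bot gives the robot as it stands. The module is installed in compiled form; this text tells all that it offers.
- The arm moves only by the tool jog_arm, never from a script. Its argument "rows" is a list of rows, each a list of 3 entries, a list of its own where there are three numbers: the turn, a rotation vector about the world's x, y, z in degrees, then the shift along the world's x, y, z in mm, then the closure, from 0 (fully open) to 1 (shut). In form: [[[wx, wy, wz], [dx, dy, dz], hand], ...]. A call has 1 to 10 rows; each row is the pose to reach, as a shift and turn from the pose commanded when the call began; what a row does not reach only later rows make up. A row lasts 1/12 s, in which the tool goes at most 41.7 mm and 7.16 degrees, less where a joint would pass 70% of its speed; a pose out of reach is approached as far as the arm can. A call with a gripper value outside its range is refused whole. The fingers move at their own pace and stop on an object; "newtons" is the grip in N (left out, the last holds). Time passes only in rows, so rows that repeat a pose let the fingers close. It gives the time, the measured TCP pose, the force, the opening and the grip force at its end, in the units of the state.
- bot.observe(): the state, without advancing time (a new reading comes with each control period).
- bot.grab_frame(name): name is "side" or "top" or "wrist"; returns the picture (480x640x3 uint8, red, green, blue); there is no depth.
- bot.get_calibration(name): a dict with "mtx" (3x3 intrinsics, pixels), "R" (3x3) and "t" (3): a world point X has camera coordinates R X + t. Camera axes: x right, y down, z forward; pixel columns grow to the right and rows downward; lengths in m; the calibration is good to about 2 mm. A picture is of the moment at which its call begins: read the wrist's pose just before it. get_calibration takes no time and is no camera call; for the wrist camera it gives the pose at the moment of the call.
- bot.sign_off(): hands the job in; it is judged then, once.
The state is a dict: "time_s": time; "joint_positions": joint angles; "joint_velocities": joint speeds; "joint_efforts": joint torques, N m; "tcp_pos": TCP position; "ee_rot": TCP orientation; "contact_force": force on the tool from outside, world axes, zero at the start; "torque": the same for the moment, N m; "finger_gap": finger opening in m; "grasp_force": force on a finger pad.
Only numpy, scipy, OpenCV 4.12 (cv2) and the standard library are available. Lean on these libraries where they do the work, as an engineer would, in place of code of your own. Each camera call takes 0.05 s, during which the arm holds its last target. There are 200 camera calls.

TASK

Squeeze the clip-on vapour sensor open and clip it upright onto the top edge of the free-standing splash plate beside the dip tank, while the tank's lid is still shut, and let go of it. Then lift the tank's spring-closed lid by its bar handle until the lid's pointer is level with the vent mark arm, and finish still holding the lid steady there. Leave the mark arm as it is set, and do not push the tin, the bottle and the cup about.

Things in the scene. Friction and masses are not known exactly. Their poses are not given: they have to be found in the camera images.
- clip: Clip-on vapour sensor (90 g) like a big clothes peg, 79 mm tall, 42 mm long in x: two black sprung levers with a slim grey pod (34 x 12 mm) between them. Starts standing on the bench on its two jaws. Origin: underside of the jaws, centre. z up through the pod; y is the squeezing direction.
- clip_grip (a point): On the clip, 74 mm above its origin, axes alike: midway between the levers' round ridges (10 mm thick, 42 mm long in x), which are 50 mm across their outsides when shut. Squeezing them together along y (6 N to start, 11 N at the end) opens the jaws to the stop, 31 mm across the ridges; let go, it springs shut.
- clip_mouth (a point): On the clip: its origin, lower end of the jaw gap. The gap is 3 mm shut, fully squeezed about 28 mm at the tips and 19 mm 16 mm higher (both jaws swing out alike); jaws 34 mm long in x, 12 mm thick. The pod is 36 mm above the jaw tips, so an edge enters at most 36 mm; jaw tips about 18 mm below the edge is good.
- plate: Fixed splash plate: bare upright aluminium sheet 120 mm long in its x, 6 mm thick in its y, 110 mm high, on a flat foot 120 x 50 x 6 mm; stands on the tank's left (tank +y) side. Origin at the centre of the foot's underside.
- plate_edge (a point): Middle of the splash plate's top edge, 110 mm above the bench; x runs along the edge, y across the 6 mm thickness.
- tank: Fixed grey dip tank, 200 mm (x) by 200 mm (y), rim 113 mm high; origin at the centre of its underside, its front faces -x towards the robot. The lid is hinged along its far edge: the hinge line runs along tank y at x = +100 mm, 115 mm above the bench. On its right (-y) side an aluminium arc carries the mark arm.
- lid (a joint): Lid angle in rad: 0 shut, grows as the front edge rises, limit 1.3. Spring and weight shut it: 4 to 5 N upward at the handle at the start, 6 to 8 N at 0.6 rad; it falls shut if let go.
- lid_handle (a point): Middle of the lid's handle: round black bar 12 mm in diameter, 120 mm long in y, on two side arms, 39 mm clear in front of the lid's front edge, nothing under it. 250 mm from the hinge line and 6 mm above it when shut (121 mm above the bench). It can turn in the grip as the lid swings; axes turn with the lid.
- lid_pointer (a point): Outer end of the lid's pointer, a small steel tab (12 mm long, 6 mm thick) on the lid's right (-y) edge, 180 mm from the hinge line and 3 mm above it when shut; axes turn with the lid, x in the lid's plane.
- mark (a joint): Angle of the vent mark arm about the same hinge line, in rad, in the same sense as the lid angle. Set somewhere from 0.32 to 0.6; stiff, stays where it is. The lid is at the mark when both angles are equal.
- mark_tip (a point): Diamond-shaped tip of the mark arm, a dark flat bar 8 mm wide and 4 mm thick beside the lid's right (-y) edge with a black clamp knob; 180 mm from the hinge line, 8 mm outside the lid's pointer; the pointer is beside this tip when the lid is at the mark. Axes turn with the arm, x along it.
- tin: Bystander: paint tin, 72 mm in diameter, 100 mm high, on the right of the tank; origin at its underside.
- solvent: Bystander: white bottle, 60 mm in diameter, 150 mm high, on the right of the tank; origin at its underside.
- cup: Bystander: clear mixing cup, 84 mm in diameter, 100 mm high, far left; origin at its underside.
Not all that is in view belongs to the job. What is meant by the clip is not orange, and is the larger of those in its own colour.

How it is judged:
By the outcome, as a careful person would: the job done as asked, in the order asked, and still so for the second after the job is handed in, while the arm keeps its last pose, push and grip.
It also fails if it takes over 59 s, if anything falls off the work surface, if the arm or the gripper's body presses on something with over 40 N, if the wrist force passes 120 N, or if a joint passes its speed limit or range.

## Working session

There is one attempt and no reset: what is moved stays moved. The work goes in short steps, Python scripts to look and compute and a tool call to move; the robot and the scene stay as the last step left them, time stands still between calls to the robot, and variables do not carry over. Pictures are saved under pics/ and viewed, at most 10 in all, crops included, and the job is handed in when it is done.

Besides the shell and the picture viewer there is one more tool, called after ">>>" by a JSON object that holds its "fn" and its "kwargs". jog_arm: Moves the arm, as the interface text tells. Its arguments: {"type":"object","properties":{"rows":{"type":"array","items":{"type":"array"}},"newtons":{"type":"number"}},"required":["rows"]}

```bash
mkdir -p pics
cat > h.py <<'E'
import numpy as np, cv2
from station import bot
def ray(name,uv,c=None):
    c=c or bot.get_calibration(name); K,R,t=map(np.array,(c["mtx"],c["R"],c["t"]))
    d=R.T@np.linalg.inv(K)@np.array([uv[0],uv[1],1.]); return -R.T@t,d/np.linalg.norm(d)
def onz(name,uv,z,c=None):
    o,d=ray(name,uv,c); return o+d*(z-o[2])/d[2]
def tri(a,ua,b,ub):
    o1,d1=ray(a,ua);o2,d2=ray(b,ub)
    s=np.linalg.lstsq(np.c_[d1,-d2],o2-o1,rcond=None)[0]
    p,q=o1+s[0]*d1,o2+s[1]*d2; return (p+q)/2,np.linalg.norm(p-q)
def proj(name,X,c=None):
    c=c or bot.get_calibration(name); p=np.array(c["mtx"])@(np.array(c["R"])@np.array(X)+np.array(c["t"]).ravel()); return p[:2]/p[2]
def save(name,f):
    im=bot.grab_frame(name); cv2.imwrite(f"pics/{f}.png",im[:,:,::-1]); return im
E
python3 - <<'E'
from h import *
save("side","side1");save("top","top1")
for n in("side","top"):
    o,d=ray(n,(320,240));print(n,o.round(3),d.round(3))
print(bot.observe())
E
```

```text
side [-0.034  0.917  0.782] [ 0.485 -0.7   -0.524]
top [ 0.461 -0.024  1.418] [ 0.127  0.03  -0.991]
{'time_s': 0.1, 'joint_positions': array([-1.31063661e+00,  4.80762835e-01,  1.59676468e+00,  5.07488695e-06,
        1.06505207e+00, -4.65967600e-02]), 'joint_velocities': array([-2.27581503e-03, -1.84243937e-03, -1.92243150e-03, -1.68473080e-03,
        5.69421213e-06,  7.51584707e-04]), 'joint_efforts': array([-2.32120328e-04, -9.52253222e+01, -4.31041825e+01,  1.94050847e-05,
        5.28333185e-03, -8.72141698e-06]), 'tcp_pos': array([ 0.19621975, -0.61933699,  0.23075784]), 'ee_rot': array([-3.14060700e+00, -5.04033369e-05,  3.06753993e-01]), 'contact_force': array([-0.37867395, -0.69183578,  0.69558637]), 'torque': array([-0.03561813, -0.04268039, -0.03929104]), 'grasp_force': 0.0, 'finger_gap': 0.08538599061526417}
```

View pics/top1.png

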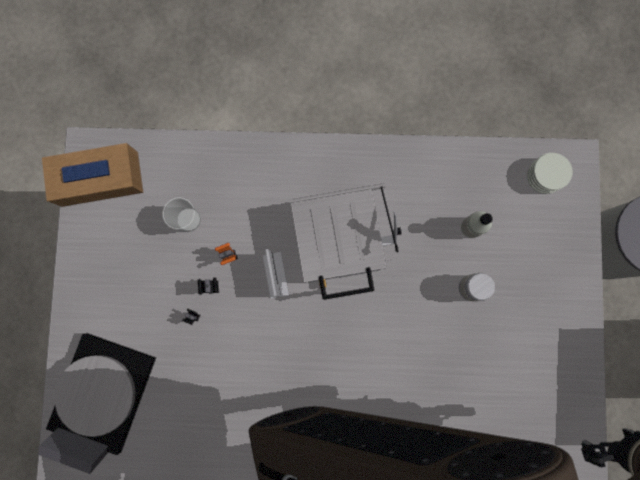

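View pics/side1.png

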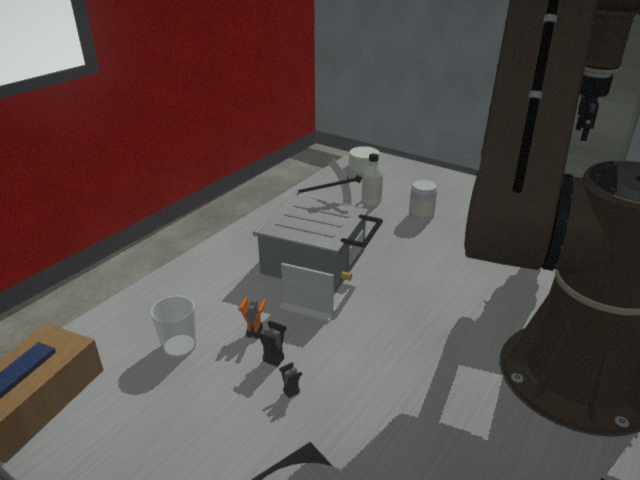

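The top view shows three clips: orange at (226,254), a large black one at (207,286) and a small black one at (191,317). The large black one fits the description, since it isn't orange and is the bigger of the two black ones. The plate's top edge is near (270,272), the handle near (347,293) and the mark arm near (390,220). I'll check with enlarged crops.

Run:
```python
from h import *
t=cv2.imread("pics/top1.png");s=cv2.imread("pics/side1.png")
z=lambda im,x,y,w,h,k:cv2.resize(im[y:y+h,x:x+w],None,fx=k,fy=k,interpolation=cv2.INTER_CUBIC)
cv2.imwrite("pics/c1.png",np.hstack([z(t,160,235,80,100,5),z(s,230,285,80,100,5)]))
cv2.imwrite("pics/c2.png",np.hstack([z(t,255,175,160,130,2.5)[:325],z(s,245,165,160,130,2.5)[:325]]))
for uv in [(207,286),(226,254),(191,317)]: print(onz("top",uv,.07).round(3))
print(onz("top",(207,286),0.07).round(3))
for n,p in dict(edgeA=(267,251),edgeB=(273,297)).items(): print(n,onz("top",p,.11).round(3))
for p in [(321,297),(373,291)]: print("h",onz("top",p,.121).round(3))
```

```text
[0.506 0.307 0.07 ]
[0.591 0.261 0.07 ]
[0.425 0.344 0.07 ]
[0.506 0.307 0.07 ]
edgeA [0.598 0.149 0.11 ]
edgeB [0.482 0.129 0.11 ]
h [0.485 0.008 0.121]
h [ 0.504 -0.12   0.121]
```

View pics/c1.png

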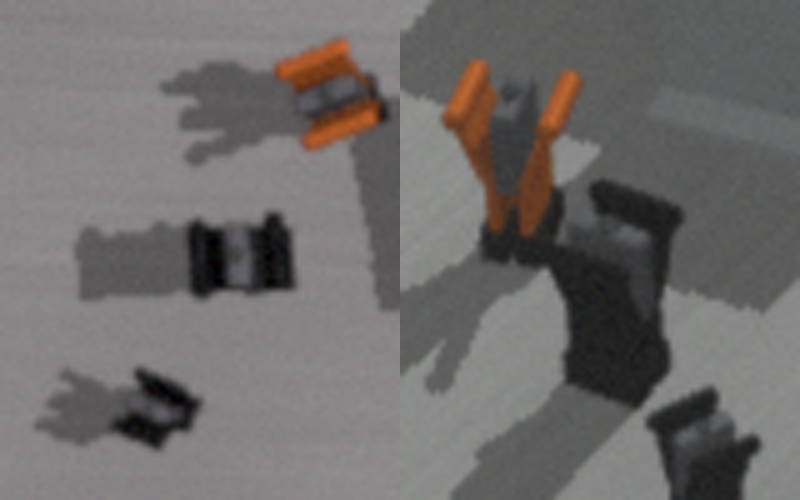

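View pics/c2.png

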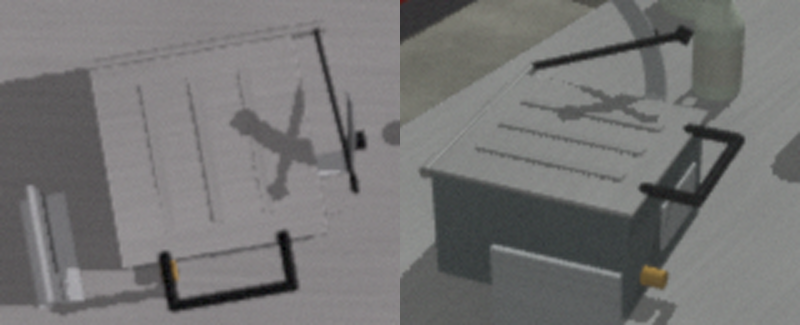

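The crop confirms it. The large black clip at top (207,286) has its ridges along world x, about 5° of yaw. The small black clip and the orange one stay put. The lid's mark arm is clear at top (397,251) and side (359,179). Now moving to above the clip.

>>> {"fn": "jog_arm", "kwargs": {"rows": [[[0, 0, -3], [28, 32, 2], 0], [[0, 0, -5], [57, 64, 5], 0], [[0, 0, -7], [85, 96, 8], 0], [[0, 0, -9], [114, 128, 10], 0], [[0, 0, -11], [142, 160, 12], 0], [[0, 0, -12], [170, 192, 15], 0], [[0, 0, -12], [199, 224, 18], 0], [[0, 0, -12], [227, 256, 20], 0], [[0, 0, -12], [256, 288, 20], 0], [[0, 0, -12], [284, 320, 20], 0]]}}

```text
time_s: 0.93
tcp_pos: [0.4735, -0.3067, 0.2514]
ee_rot: [3.142, -0.0, 0.097]
contact_force: [1.2, -0.2, -0.3]
finger_gap: 0.0855
grasp_force: 0.0
```

>>> {"fn": "jog_arm", "kwargs": {"rows": [[[0, 0, 0], [0, 40, 0], 0], [[0, 0, 0], [0, 80, 0], 0], [[0, 0, 0], [0, 120, 0], 0], [[0, 0, 0], [0, 160, 0], 0], [[0, 0, 0], [0, 200, 0], 0], [[0, 0, 0], [0, 240, 0], 0], [[0, 0, 0], [0, 280, 0], 0], [[0, 0, 0], [0, 320, 0], 0], [[0, 0, 0], [0, 360, 0], 0], [[0, 0, 0], [0, 400, 0], 0]]}}

```text
time_s: 1.77
tcp_pos: [0.4719, 0.0934, 0.2512]
ee_rot: [3.142, 0.0, 0.097]
contact_force: [1.3, -0.0, -0.0]
finger_gap: 0.0854
grasp_force: 0.0
```

>>> {"fn": "jog_arm", "kwargs": {"rows": [[[0, 0, 0], [4, 40, 0], 0], [[0, 0, 0], [8, 80, 0], 0], [[0, 0, 0], [12, 120, 0], 0], [[0, 0, 0], [16, 160, 0], 0], [[0, 0, 0], [20, 200, 0], 0], [[0, 0, 0], [24, 208, 0], 0], [[0, 0, 0], [24, 208, 0], 0], [[0, 0, 0], [24, 208, 0], 0]]}}

```text
time_s: 2.43
tcp_pos: [0.4961, 0.2995, 0.2507]
ee_rot: [3.141, 0.001, 0.099]
contact_force: [0.4, -0.5, -0.2]
finger_gap: 0.0853
grasp_force: 0.0
```

Run:
```python
from h import *
import pickle
c=bot.get_calibration("wrist"); im=save("wrist","w1"); pickle.dump(c,open("w1.pkl","wb"))
o=bot.observe();print(o["tcp_pos"].round(4),o["ee_rot"].round(4),o["time_s"],o["joint_velocities"].round(3))
print(ray("wrist",(320,240),c))
```

```text
[0.4961 0.2987 0.2508] [3.1409e+00 1.1000e-03 9.7600e-02] 2.4833 [-0.02  -0.013  0.012  0.001 -0.002  0.002]
(array([0.57222627, 0.30700218, 0.39325789]), array([-0.30109684, -0.03280904, -0.95302899]))
```

View pics/w1.png

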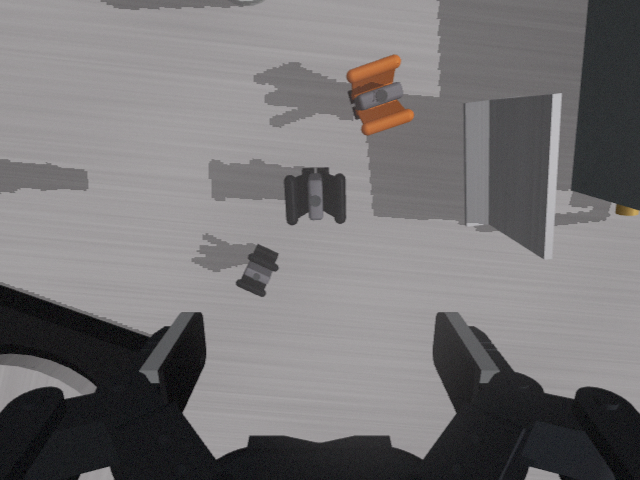

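The wrist view shows the big black clip's ridges running (290,178)–(293,221) and (340,176)–(342,219). The plate's top edge runs from about (557,95) to (548,257).

Run:
```python
from h import *
import pickle
c=pickle.load(open("w1.pkl","rb"))
im=cv2.imread("pics/w1.png");g=im.max(axis=2)
m=np.zeros_like(g);m[165:228,275:355]=(g[165:228,275:355]<62)*255
m=cv2.morphologyEx(m,cv2.MORPH_OPEN,np.ones((3,3)))
for r in (180,190,200,210,218):
    xs=np.where(m[r])[0];print(r,xs.min(),xs.max(),[tuple(x.round(4)[:2]) for x in (onz("wrist",(xs.min()-.5,r),.074,c),onz("wrist",(xs.max()+.5,r),.074,c))])
ys=[np.where(m[:,u])[0] for u in (289,291,341,343)];print([(y.min(),y.max()) for y in ys if len(y)])
P=[onz("wrist",u,.076,c) for u in [(290,175),(293,224),(340,173),(342,222)]]
print(np.round(P,4)); print("centre",np.mean(P,0).round(4), [np.degrees(np.arctan2(*(a-b)[[1,0]])).round(1) for a,b in((P[0],P[1]),(P[2],P[3]))])
print("edge thresholds")
for r in (110,130,150,170,190,210,230,245):
    row=g[r,520:580].astype(int);xs=520+np.where(row>175)[0]
    if len(xs):print(r,xs.min(),xs.max(),onz("wrist",((xs.min()+xs.max())/2,r),.11,c).round(4),row.max())
print([onz("wrist",u,.11,c).round(4) for u in ((556.5,95),(548,258))])
```

```text
180 285 339 [(np.float64(0.5194), np.float64(0.3297)), (np.float64(0.5238), np.float64(0.2853))]
190 285 340 [(np.float64(0.5112), np.float64(0.3292)), (np.float64(0.5157), np.float64(0.2836))]
200 286 339 [(np.float64(0.503), np.float64(0.3277)), (np.float64(0.5074), np.float64(0.2834))]
210 287 339 [(np.float64(0.4946), np.float64(0.3263)), (np.float64(0.499), np.float64(0.2825))]
218 287 338 [(np.float64(0.4878), np.float64(0.3258)), (np.float64(0.4921), np.float64(0.2825))]
[(np.int64(176), np.int64(220)), (np.int64(176), np.int64(224))]
[[0.5241 0.3255 0.076 ]
 [0.4837 0.3199 0.076 ]
 [0.5297 0.2857 0.076 ]
 [0.4895 0.2794 0.076 ]]
centre [0.5068 0.3026 0.076 ] [np.float64(7.9), np.float64(8.9)]
edge thresholds
110 553 559 [0.5913 0.146  0.11  ] 191
130 552 558 [0.5784 0.143  0.11  ] 191
150 550 557 [0.565  0.1403 0.11  ] 190
170 549 556 [0.5513 0.1371 0.11  ] 190
190 548 555 [0.5371 0.1338 0.11  ] 187
210 548 554 [0.5226 0.1301 0.11  ] 188
230 547 552 [0.5075 0.1269 0.11  ] 183
245 546 551 [0.4958 0.1244 0.11  ] 180
[array([0.6007, 0.1484, 0.11  ]), array([0.4855, 0.1219, 0.11  ])]
```

>>> {"fn": "jog_arm", "kwargs": {"rows": [[[0, 0, 1], [3, 1, -35], 0], [[0, 0, 3], [6, 2, -70], 0], [[0, 0, 3], [11, 4, -105], 0], [[0, 0, 3], [11, 4, -135], 0], [[0, 0, 3], [11, 4, -160], 0], [[0, 0, 3], [11, 4, -180], 0], [[0, 0, 3], [11, 4, -192], 0], [[0, 0, 3], [11, 4, -196], 0], [[0, 0, 3], [11, 4, -196], 0]]}}

```text
time_s: 3.23
tcp_pos: [0.5074, 0.3025, 0.055]
ee_rot: [3.141, 0.001, 0.149]
contact_force: [-1.2, -0.7, 0.2]
finger_gap: 0.0852
grasp_force: 0.0
```

Run:
```python
from h import *
save("wrist","w2")
```

```text
(no output)
```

View pics/w2.png

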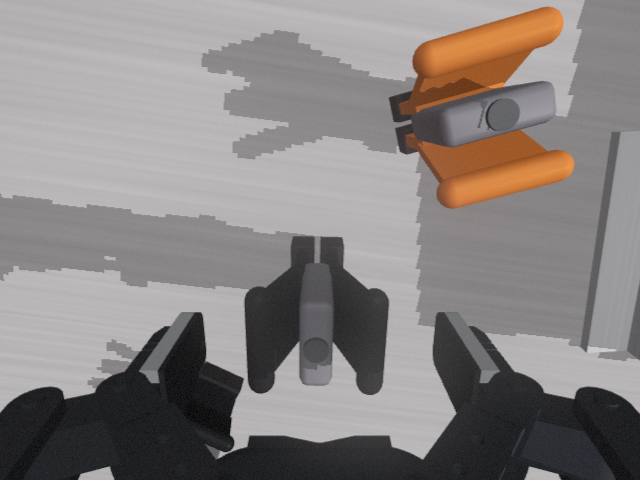

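The fingers straddle the clip symmetrically: ridges at columns 258 and 372, pads at 205 and 434. Closing.

>>> {"fn": "jog_arm", "kwargs": {"rows": [[[0, 0, 0], [0, 0, 0], 0.3], [[0, 0, 0], [0, 0, 0], 0.4], [[0, 0, 0], [0, 0, 0], 0.45], [[0, 0, 0], [0, 0, 0], 0.5], [[0, 0, 0], [0, 0, 1], 0.55], [[0, 0, 0], [0, 0, 2], 0.6], [[0, 0, 0], [0, 0, 3], 0.65], [[0, 0, 0], [0, 0, 4], 0.7]], "newtons": 30}}

```text
time_s: 3.95
tcp_pos: [0.5092, 0.3044, 0.0615]
ee_rot: [-3.14, -0.004, 0.15]
contact_force: [0.7, 0.5, 8.6]
finger_gap: 0.0282
grasp_force: 29.7
```

>>> {"fn": "jog_arm", "kwargs": {"rows": [[[0, 0, 0], [0, 0, 0], 0.75], [[0, 0, 0], [0, 0, 0], 0.75], [[0, 0, 0], [0, 0, 0], 0.75], [[0, 0, 0], [0, 0, 0], 0.75]]}}

```text
time_s: 4.28
tcp_pos: [0.5092, 0.3044, 0.0613]
ee_rot: [-3.14, -0.004, 0.15]
contact_force: [-0.4, -0.3, 19.6]
finger_gap: 0.0279
grasp_force: 30.4
```

>>> {"fn": "jog_arm", "kwargs": {"rows": [[[0, 0, 0], [0, 0, 15], 0.75], [[0, 0, 0], [0, 0, 45], 0.75], [[0, 0, 0], [0, 0, 80], 0.75], [[0, 0, 0], [0, 0, 115], 0.75], [[0, 0, 1], [5, -25, 145], 0.75], [[0, 0, 2], [10, -50, 150], 0.75], [[0, 0, 2], [15, -75, 150], 0.75], [[0, 0, 2], [20, -95, 150], 0.75], [[0, 0, 2], [20, -100, 150], 0.75], [[0, 0, 2], [20, -100, 150], 0.75]]}}

```text
time_s: 5.12
tcp_pos: [0.5277, 0.2024, 0.2097]
ee_rot: [3.142, -0.0, 0.183]
contact_force: [0.4, -0.3, -0.7]
finger_gap: 0.0283
grasp_force: 30.2
```

Run:
```python
from h import *
import pickle
c=bot.get_calibration("wrist");pickle.dump(c,open("w3.pkl","wb"))
a=save("wrist","w3");b=save("side","s3");t=save("top","t3")
o=bot.observe();print(o["tcp_pos"].round(4),o["ee_rot"].round(4),o["finger_gap"],o["contact_force"].round(1))
p=proj("side",o["tcp_pos"]);x,y=int(p[0])-75,int(p[1])-90;print(p,x,y)
s=cv2.resize(b[y:y+180,x:x+150],None,fx=480/180,fy=480/180)[:, :400]
cv2.imwrite("pics/m3.png",np.hstack([cv2.resize(a,(400,300)),cv2.resize(s,(400,300*480//480))])[:,:,::-1] if 0 else np.hstack([cv2.copyMakeBorder(cv2.resize(a,(480,360)),0,120,0,0,cv2.BORDER_CONSTANT),s[:,:320]])[:,:,::-1])
```

```text
[0.5274 0.2043 0.2094] [-3.1413e+00 -1.0000e-04  1.8490e-01] 0.028273067851169727 [-0.2 -0.  -1.1]
[291.78829452 246.72963115] 216 156
```

View pics/m3.png

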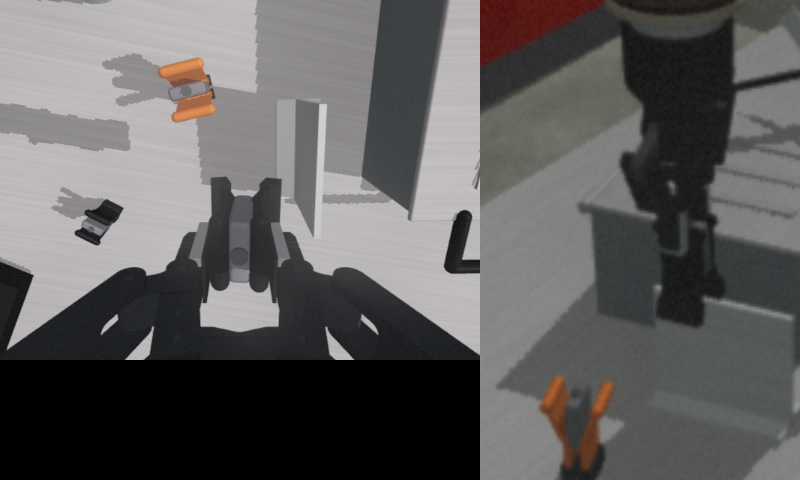

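The clip is held open and upright. The plate's bright top edge shows at about (430,139)–(423,315) in full wrist pixels. I'll re-measure the edge from here.

Run:
```python
from h import *
import pickle
c=pickle.load(open("w3.pkl","rb"));g=cv2.imread("pics/w3.png").max(axis=2)
m=np.zeros_like(g);m[125:325,412:440]=(g[125:325,412:440]>180)*255
P=[]
for r in range(150,310,20):
    xs=np.where(m[r])[0];q=onz("wrist",(xs.mean(),r),.11,c);P.append(q);print(r,xs.min(),xs.max(),q.round(4),(onz("wrist",(xs.min()-.5,r),.11,c)-onz("wrist",(xs.max()+.5,r),.11,c)).round(4)[1])
P=np.array(P);k=np.polyfit(P[:,0],P[:,1],1);print("yaw",np.degrees(np.arctan(k[0])))
ys=np.where(m.any(1))[0];E=[onz("wrist",(np.where(m[y])[0].mean(),y),.11,c) for y in(ys.min(),ys.max())];print(ys.min(),ys.max(),np.round(E,4),"mid",np.mean(E,0).round(4))
# top view cross check
t=cv2.imread("pics/top1.png").max(axis=2)
for r in (256,265,274,283,292):
    row=t[r,258:285].astype(int);print(r,list(row))
# clip jaws: tip points at height tcp-.061
z=.2094-.061
for u in [(281,237),(309,237),(344,237),(373,237)]: print(onz("wrist",u,z,c).round(4))
```

```text
150 426 434 [0.5953 0.1469 0.11  ] 0.0053
170 425 434 [0.5837 0.1441 0.11  ] 0.006
190 424 433 [0.5717 0.1414 0.11  ] 0.0061
210 423 432 [0.5593 0.1387 0.11  ] 0.0062
230 422 439 [0.5469 0.1333 0.11  ] 0.0113
250 421 439 [0.5337 0.13   0.11  ] 0.0122
270 421 429 [0.5196 0.1296 0.11  ] 0.0059
290 420 439 [0.5061 0.1228 0.11  ] 0.0132
yaw 14.689580702037555
139 324 [[0.6016 0.1483 0.11  ]
 [0.4807 0.1187 0.11  ]] mid [0.5412 0.1335 0.11  ]
256 [np.int64(91), np.int64(88), np.int64(87), np.int64(96), np.int64(97), np.int64(105), np.int64(113), np.int64(118), np.int64(127), np.int64(153), np.int64(161), np.int64(145), np.int64(123), np.int64(107), np.int64(77), np.int64(90), np.int64(112), np.int64(117), np.int64(116), np.int64(115), np.int64(114), np.int64(114), np.int64(110), np.int64(107), np.int64(91), np.int64(91), np.int64(94)]
265 [np.int64(90), np.int64(92), np.int64(92), np.int64(92), np.int64(91), np.int64(91), np.int64(102), np.int64(116), np.int64(115), np.int64(119), np.int64(135), np.int64(161), np.int64(157), np.int64(136), np.int64(120), np.int64(108), np.int64(82), np.in
[... 731 characters left out ...]
, np.int64(131), np.int64(159), np.int64(155), np.int64(134), np.int64(120), np.int64(109), np.int64(82), np.int64(98), np.int64(115), np.int64(117), np.int64(134), np.int64(160), np.int64(167), np.int64(168)]
292 [np.int64(91), np.int64(88), np.int64(89), np.int64(89), np.int64(90), np.int64(91), np.int64(90), np.int64(90), np.int64(87), np.int64(90), np.int64(91), np.int64(101), np.int64(115), np.int64(115), np.int64(120), np.int64(135), np.int64(162), np.int64(156), np.int64(131), np.int64(116), np.int64(115), np.int64(115), np.int64(107), np.int64(132), np.int64(162), np.int64(165), np.int64(166)]
[0.5372 0.2251 0.1484]
[0.5399 0.2102 0.1484]
[0.5434 0.1915 0.1484]
[0.5462 0.176  0.1484]
```

>>> {"fn": "jog_arm", "kwargs": {"rows": [[[0, 0, 1], [8, -30, 0], 0.75], [[0, 0, 2], [15, -55, 0], 0.75], [[0, 0, 2.2], [16, -64, 0], 0.75], [[0, 0, 2.2], [16, -64, 0], 0.75], [[0, 0, 2.2], [16, -64, 0], 0.75], [[0, 0, 2.2], [16, -64, -15], 0.75], [[0, 0, 2.2], [16, -64, -30], 0.75], [[0, 0, 2.2], [16, -64, -40], 0.75], [[0, 0, 2.2], [16, -64, -45], 0.75], [[0, 0, 2.2], [16, -64, -45], 0.75]]}}

```text
time_s: 6.1
tcp_pos: [0.5427, 0.1402, 0.1632]
ee_rot: [-3.141, 0.002, 0.224]
contact_force: [-0.1, 0.6, -1.7]
finger_gap: 0.0282
grasp_force: 30.3
```

Run:
```python
from h import *
a=save("wrist","w4");b=save("side","s4")
o=bot.observe();print(o["tcp_pos"].round(4),o["ee_rot"].round(4),o["contact_force"].round(1))
p=proj("side",(.543,.139,.11));x,y=int(p[0])-60,int(p[1])-80;print(p)
s=cv2.resize(b[y:y+150,x:x+120],(400,500),interpolation=cv2.INTER_CUBIC)
w=cv2.resize(a[190:440,220:420],(400,500))
cv2.imwrite("pics/m4.png",np.hstack([w,s])[:,:,::-1])
```

```text
[0.5436 0.14   0.1645] [-3.1415e+00 -1.0000e-04  2.2350e-01] [-0.2  1.   0. ]
[305.87150703 270.44247793]
```

View pics/m4.png

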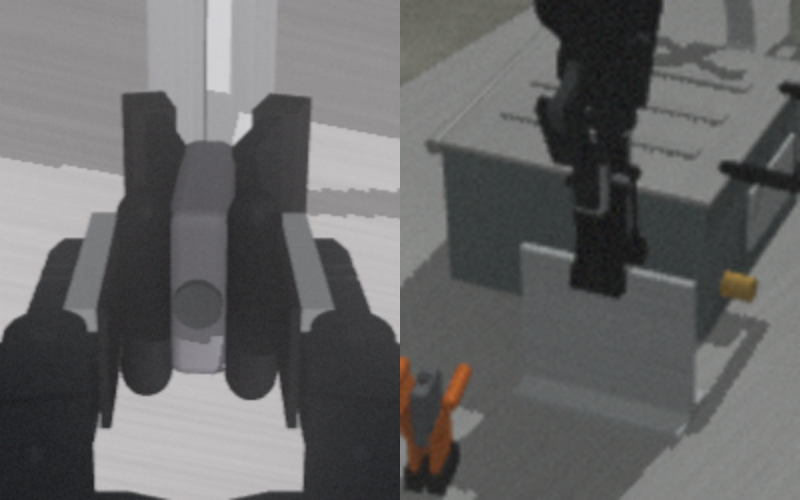

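The plate edge sits centred between the jaws: edge at column 220 in the crop, jaws at 175 and 255. The side view shows the jaws already over the edge. Going down 10 mm more and releasing.

>>> {"fn": "jog_arm", "kwargs": {"rows": [[[0, 0, 0], [0, 0, -5], 0.75], [[0, 0, 0], [0, 0, -10], 0.75], [[0, 0, 0], [0, 0, -10], 0.75], [[0, 0, 0], [0, 0, -10], 0.65], [[0, 0, 0], [0, 0, -10], 0.6], [[0, 0, 0], [0, 0, -10], 0.5], [[0, 0, 0], [0, 0, -10], 0.4], [[0, 0, 0], [0, 0, -10], 0.25], [[0, 0, 0], [0, 0, -10], 0.15], [[0, 0, 0], [0, 0, -10], 0.1]]}}

```text
time_s: 7.03
tcp_pos: [0.5436, 0.1395, 0.1544]
ee_rot: [-3.142, -0.0, 0.223]
contact_force: [0.4, 0.3, 0.1]
finger_gap: 0.0771
grasp_force: 0.0
```

>>> {"fn": "jog_arm", "kwargs": {"rows": [[[0, 0, 0], [0, 0, 0], 0], [[0, 0, 0], [0, 0, 10], 0], [[0, 0, 0], [0, 0, 30], 0], [[0, 0, 0], [0, 0, 65], 0], [[0, 0, 0], [0, 0, 100], 0], [[0, 0, 0], [-5, -20, 125], 0.2], [[0, 0, 0], [-15, -50, 135], 0.4], [[0, 0, 0], [-25, -80, 140], 0.5], [[0, 0, 0], [-35, -110, 140], 0.5], [[0, 0, 0], [-45, -140, 140], 0.5]]}}

```text
time_s: 7.87
tcp_pos: [0.4981, -0.0015, 0.2957]
ee_rot: [3.141, -0.002, 0.224]
contact_force: [0.9, -0.4, 0.9]
finger_gap: 0.0429
grasp_force: 0.0
```

Run:
```python
from h import *
import pickle
c=bot.get_calibration("wrist");pickle.dump(c,open("w5.pkl","wb"))
a=save("wrist","w5");b=save("side","s5");t=save("top","t5")
o=bot.observe();print(o["tcp_pos"].round(4),o["ee_rot"].round(4),o["finger_gap"],o["time_s"])
p=(306,262);x,y=p[0]-50,p[1]-60
s=cv2.resize(b[y:y+120,x:x+100],(300,360),interpolation=cv2.INTER_CUBIC)
cv2.imwrite("pics/m5.png",np.hstack([cv2.resize(a,(480,360)),s])[:,:,::-1])
```

```text
[ 0.498  -0.0021  0.2953] [ 3.1412e+00 -8.0000e-04  2.2010e-01] 0.04268055183512385 8.0167
```

View pics/m5.png

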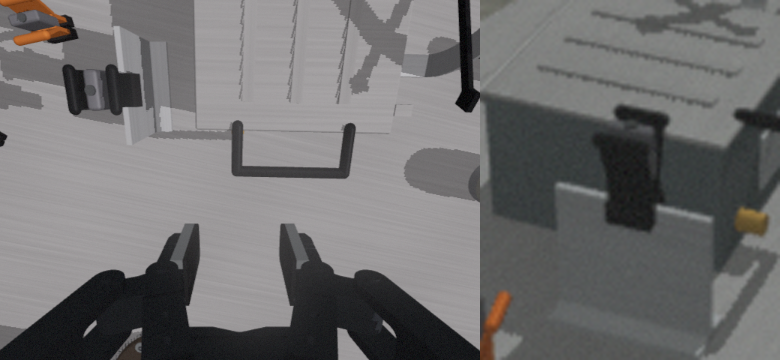

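The clip stands upright on the plate edge with the gripper clear of it, and the lid is still shut. In the wrist view the handle bar runs (315,227)–(466,233), and the mark tip is near (622,133). Next: bar pose and mark angle.

Run:
```python
from h import *
import pickle
c=pickle.load(open("w5.pkl","rb"));g=cv2.imread("pics/w5.png").max(axis=2)
m=(g<70).astype(np.uint8)
B=[]
for u in range(330,455,15):
    ys=np.where(m[205:250,u])[0]+205; B.append((u,ys.mean(),len(ys)))
print(np.round(B,1).tolist()[::3])
xs=np.where(m[228:232,280:500].all(0))[0]+280;print(xs.min(),xs.max())
k=np.polyfit([b[0] for b in B],[b[1] for b in B],1)
A,D=[onz("wrist",(u,np.polyval(k,u)),.121,c) for u in(xs.min(),xs.max())]
v=A-D;yaw=np.arctan2(-v[0],v[1]);mid=(A+D)/2
print("bar wrist",A.round(4),D.round(4),"len",np.linalg.norm(v),"mid",mid.round(4),"yaw",np.degrees(yaw))
# top bar
t=cv2.imread("pics/top1.png").max(axis=2)
ys=[(u,np.mean(np.where(t[285:303,u]<60)[0]+285)) for u in range(326,370,6)]
k2=np.polyfit(*np.array(ys).T,1);A2,D2=[onz("top",(u,np.polyval(k2,u)),.121) for u in(320,374)]
v2=A2-D2;print("bar top",A2.round(4),D2.round(4),((A2+D2)/2).round(4),np.linalg.norm(v2),np.degrees(np.arctan2(-v2[0],v2[1])))
# mark blobs
def blob(im,x,y,w,h,th):
    mm=(im[y:y+h,x:x+w]<th);r,cc=np.where(mm);return mm
print("tip wrist/top/side"); 
w=g[100:160:4,590:640:3];print(w)
print(t[236:258,385:405])
s=cv2.imread("pics/side1.png").max(axis=2);print(s[172:190,346:370])
```

```text
[[330.0, 228.0, 12.0], [375.0, 229.0, 13.0], [420.0, 230.0, 13.0]]
310 464
bar wrist [0.4839 0.0029 0.121 ] [ 0.5095 -0.1238  0.121 ] len 0.12928283952385908 mid [ 0.4967 -0.0604  0.121 ] yaw 11.416965946793296
bar top [0.484  0.0107 0.121 ] [ 0.5102 -0.1227  0.121 ] [ 0.4971 -0.056   0.121 ] 0.1360044907557317 11.115803227905248
tip wrist/top/side
[[144 151 155 155 155 154 153 154 115  14   2  10  32  33 109 108 110]
 [153 154 154 155 156 152 153 152 118  10  11  15  25  33 108 109 111]
 [155 155 157 153 150 149 152 153 120  13  14  10  30  31 153 154 150]
 [154 154 155 156 155 155 153 153 128  12   6   3  31  31 152 155 150]
 [153 155 153 152 154 153 155 156 127  14  13   8  24  24 141 151 152]
 [152 153 152 150 150 153 151 152 140   5  13  12  10  26  20  83 152]
 [158 157 158 155 151 152 152 150  40   9  20  11   7  14  12  25  21]
 [158 154 154 154 155 158 157 121  10   2  17  15  19  14  16  30  24]
 [154 154 157 158 159 156 157  15  12  14  15  11  20  21  19  21  91]
 [154 153 153 154 154 156  16  11   7  13  11  15  17  26  31  28 155]
 [153 153 154 153 156 153 135   7  20  
[... 3306 characters left out ...]
88  97 121 132 137 136 136 133 135 135 131 126 110 132 133 106  93
   94  93  96  99 100 104]
 [ 89  95 105 128 135 136 136 135 136 138 136 137 138 135 139 135 105  94
   95  91  93  97 100 100]
 [ 93  96 103 122 131 133 134 138 136 134 136 138 138 137 137 132  98  92
   94  96  94  98  98  98]
 [ 95  94  96 114 132 132 134 134 138 138 139 138 135 136 137 130 101  94
   96  98  95  99  98  97]
 [ 97  95 100 108 129 134 135 137 137 136 137 136 138 138 136 129  97  93
   93  95  96  96  97  99]
 [ 93  94  98 103 122 134 136 136 134 139 138 139 135 135 136 130  96  96
   92  95  97  98 100  97]
 [ 94  97  99  98 122 133 137 134 137 134 138 134 133 137 136 130 100  93
   93  94  93  98  96 100]]
```

Run:
```python
from h import *
import pickle, h
c=pickle.load(open("w5.pkl","rb"))
obs={"top":(396.3,248.2),"side":(358,178.5),"wrist":(621.5,134)}
R={n:ray(n,u,c if n=="wrist" else None) for n,u in obs.items()}
def meet(ns):
    A=sum(np.eye(3)-np.outer(R[n][1],R[n][1]) for n in ns);b=sum((np.eye(3)-np.outer(R[n][1],R[n][1]))@R[n][0] for n in ns)
    return np.linalg.solve(A,b)
y=np.radians(11.7);X=np.array([np.cos(y),np.sin(y)]);mid=np.array([.497,-.057]);H=mid+.25*X;print("hinge",H)
for ns in (("top","side"),("side","wrist"),("top","wrist"),("top","side","wrist")):
    P=meet(ns);r=(H-P[:2])@X;print(ns,P.round(4),"r",r.round(4),"ang",np.arctan2(P[2]-.115,r).round(3),"asin",np.arcsin((P[2]-.115)/.18).round(3),"R",np.hypot(r,P[2]-.115).round(4))
print("side check: rear hinge corners etc; plate edge mid in side",proj("side",(.541,.1375,.11)))
```

```text
hinge [ 0.7418057  -0.00630318]
('top', 'side') [ 0.6043 -0.1687  0.1882] r 0.1676 ang 0.412 asin 0.419 R 0.1828
('side', 'wrist') [ 0.6032 -0.1676  0.1889] r 0.1685 ang 0.414 asin 0.423 R 0.184
('top', 'wrist') [ 0.604  -0.1686  0.1876] r 0.1679 ang 0.408 asin 0.415 R 0.1829
('top', 'side', 'wrist') [ 0.6039 -0.1685  0.1882] r 0.1679 ang 0.411 asin 0.419 R 0.1832
side check: rear hinge corners etc; plate edge mid in side [307.04661014 270.41403769]
```

>>> {"fn": "jog_arm", "kwargs": {"rows": [[[0, 0, 7], [0, -10, 0], 0.5], [[0, 0, 14], [0, -20, 0], 0.5], [[0, 0, 21], [0, -30, 0], 0.5], [[0, 0, 28], [0, -40, 0], 0.5], [[0, 0, 35], [0, -50, 0], 0.5], [[0, 0, 42], [0, -55, 0], 0.5], [[0, 0, 49], [0, -55, 0], 0.5], [[0, 0, 56], [0, -55, 0], 0.5], [[0, 0, 63], [0, -55, 0], 0.5], [[0, 0, 70], [0, -55, 0], 0.5]]}}

```text
time_s: 8.85
tcp_pos: [0.4989, -0.0547, 0.2947]
ee_rot: [3.141, -0.0, 1.451]
contact_force: [1.2, 1.0, 0.6]
finger_gap: 0.0427
grasp_force: 0.0
```

>>> {"fn": "jog_arm", "kwargs": {"rows": [[[0, 0, 7], [0, 0, -20], 0.5], [[0, 0, 14], [0, 0, -40], 0.5], [[0, 0, 19], [0, 0, -60], 0.5], [[0, 0, 19], [0, 0, -80], 0.5], [[0, 0, 19], [0, 0, -100], 0.5], [[0, 0, 19], [0, 0, -110], 0.5], [[0, 0, 19], [0, 0, -110], 0.5]]}}

```text
time_s: 9.43
tcp_pos: [0.4977, -0.0547, 0.1827]
ee_rot: [-3.139, -0.001, 1.777]
contact_force: [-0.7, 0.7, 0.3]
finger_gap: 0.0426
grasp_force: 0.0
```

Run:
```python
from h import *
import pickle
c=bot.get_calibration("wrist");a=save("wrist","w6");pickle.dump(c,open("w6.pkl","wb"))
o=bot.observe();print(o["tcp_pos"].round(4),o["ee_rot"].round(4),o["finger_gap"])
g=a.max(axis=2)
print("pred bar mid, ends px",[proj("wrist",p,c).round(0) for p in((.497,-.057,.121),(.485,.002,.121),(.509,-.116,.121))])
```

```text
[ 0.4984 -0.0549  0.184 ] [-3.1402e+00 -7.0000e-04  1.7768e+00] 0.0428926182304665
pred bar mid, ends px [array([319., 266.]), array([320., 156.]), array([319., 359.])]
```

View pics/w6.png

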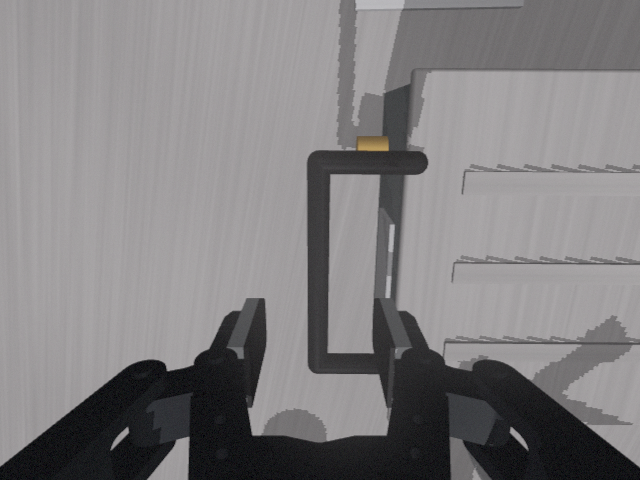

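The bar is centred between the fingers (column 319) and parallel to the pads. Descending and gripping.

>>> {"fn": "jog_arm", "kwargs": {"rows": [[[0, 0, 0], [-1, -2, -25], 0.5], [[0, 0, 0], [-1, -2, -50], 0.5], [[0, 0, 0], [-1, -2, -70], 0.5], [[0, 0, 0], [-1, -2, -82], 0.5], [[0, 0, 0], [-1, -2, -82], 0.5], [[0, 0, 0], [-1, -2, -82], 0.7], [[0, 0, 0], [-1, -2, -82], 0.85], [[0, 0, 0], [-1, -2, -82], 0.95], [[0, 0, 0], [-1, -2, -82], 0.95], [[0, 0, 0], [-1, -2, -82], 0.95]], "newtons": 60}}

```text
time_s: 10.32
tcp_pos: [0.4975, -0.0577, 0.1035]
ee_rot: [3.141, 0.001, 1.776]
contact_force: [-4.9, -3.3, 3.2]
finger_gap: 0.0099
grasp_force: 58.4
```

>>> {"fn": "jog_arm", "kwargs": {"rows": [[[0, 0, 0], [0.6, 0.1, 12.5], 0.95], [[0, 0, 0], [1.8, 0.4, 25], 0.95], [[0, 0, 0], [3.6, 0.8, 37], 0.95], [[0, 0, 0], [6, 1.3, 49.5], 0.95], [[0, 0, 0], [9, 2, 61.5], 0.95], [[0, 0, 0], [12.6, 2.6, 73.5], 0.95], [[0, 0, 0], [16.8, 3.5, 85.5], 0.95], [[0, 0, 0], [16.8, 3.5, 85.5], 0.95], [[0, 0, 0], [16.8, 3.5, 85.5], 0.95]]}}

```text
time_s: 11.07
tcp_pos: [0.5135, -0.0545, 0.1892]
ee_rot: [-3.141, 0.001, 1.777]
contact_force: [-6.5, -7.4, -3.2]
finger_gap: 0.0097
grasp_force: 58.9
```

Run:
```python
from h import *
import pickle
o=bot.observe();print(o["tcp_pos"].round(4),o["ee_rot"].round(4),o["contact_force"],o["torque"],o["finger_gap"])
P=o["tcp_pos"]+[0,0,.019]
print("lid est by height",np.arcsin((P[2]-.115)/.25006)-np.arctan2(6,250))
b=save("side","s7");t=save("top","t7");c=bot.get_calibration("wrist");w=save("wrist","w7");pickle.dump(c,open("w7.pkl","wb"))
y=np.radians(11.5);X=np.array([np.cos(y),np.sin(y)]);Y=np.array([-X[1],X[0]]);H=np.array([.742,-.0065])
for th in(.35,.41):
  for off,nm in((-.111,"ptr"),(-.119,"mark")):
    q=np.r_[H-X*(.18*np.cos(th)-.003*np.sin(th))+Y*off,.115+.18*np.sin(th)+.003*np.cos(th)]
    print(th,nm,q.round(3),[proj(n,q,c if n=="wrist" else None).round(1) for n in("side","top","wrist")])
g=b.max(axis=2);print(g[172:192,336:366])
```

```text
[ 0.5135 -0.0545  0.1892] [-3.1408e+00  9.0000e-04  1.7768e+00] [-6.47717375 -7.40505977 -3.23162613] [-1.30485093  1.2500563  -0.06642954] 0.00973243063391527
lid est by height 0.3577522748426646
0.35 ptr [ 0.599 -0.149  0.18 ] [array([355.2, 185. ]), array([387.5, 250.5]), array([448.7, 500.3])]
0.35 mark [ 0.601 -0.157  0.18 ] [array([356.3, 183.7]), array([390.8, 250. ]), array([447., 512.])]
0.41 ptr [ 0.604 -0.148  0.19 ] [array([353.7, 181.1]), array([387.6, 248.4]), array([463.6, 519.4])]
0.41 mark [ 0.605 -0.156  0.19 ] [array([354.9, 179.8]), array([391. , 247.8]), array([461.7, 531.4])]
[[ 95  94 100 101  98  93  63  36  35  38  34  34  28  32  35  35  39  52
   70  85  63  36  38  34  33  32  26  30  32  36]
 [ 98  94  95  98  98  97  86  47  33  30  33  32  32  34  39  41  35  42
   65  89  83  42  38  36  35  37  29  33  38  33]
 [102  97 101  96 100  99  93  64  35  35  39  40  29  37  36  31  35  37
   48  68  84  49  37  28  35  33  35  35  36  33]
 [122 100  97 100  97  97  99  89  63  35  29  33  31  36  41  30  38  31
   39  45  60  42  35  35  32  32  34  32  30 
[... 1305 characters left out ...]
121 127  87  54  40  33
   39  33  28  32  32  36  36  33  34  36  38  50]
 [141 136 136 137 133 125 125 126 126 129 131 131 136 134 124  98  69  64
   79  56  36  29  33  27  37  35  38  39  34  41]
 [132 137 132 134 132 134 132 134 133 135 133 136 136 132 133 128 124 124
  125 109  62  35  37  38  34  32  34  34  34  51]
 [133 134 133 132 133 130 133 135 132 132 134 132 134 134 133 135 136 129
  106  71  42  36  38  37  35  34  35  36  40  43]
 [136 135 135 132 133 133 132 136 131 136 135 135 136 134 134 131 136 128
   74  38  26  31  34  35  39  36  38  41  41  38]
 [134 134 135 133 134 134 133 135 135 137 137 136 134 135 136 135 133 128
   62  40  41  36  37  31  41  54  61  53  36  36]]
```

Run:
```python
from h import *
import pickle
c=pickle.load(open("w5.pkl","rb"))
def cen_rows(g,rows,f,hw,pol=70):
    out=[]
    for r in rows:
        u=f(r);x=np.arange(int(u-hw),min(int(u+hw)+1,640));w=np.clip(pol-g[r,x].astype(float),0,None)
        if w.sum()>0:out.append((w@x/w.sum(),r))
    return np.array(out)
t=cv2.imread("pics/top1.png").max(axis=2);s=cv2.imread("pics/side1.png").max(axis=2);w=cv2.imread("pics/w5.png").max(axis=2)
T=cen_rows(t,range(192,243),lambda r:382+(r-187)*.232,4)
S=cen_rows(s.T,range(304,348),lambda u:190.5-(u-300)*.205,4)[:,::-1]
W=cen_rows(w,range(5,115),lambda r:622,14,80)
def line(P):
    vx,vy,x,y=cv2.fitLine(P.astype(np.float32),cv2.DIST_HUBER,0,.01,.01).ravel();res=np.abs((P-[x,y])@[-vy,vx]);print("fit res",res.mean().round(2),P[0].round(1),P[-1].round(1));return np.array([x-20*vx,y-20*vy]),np.array([x+20*vx,y+20*vy])
def plane(n,P,cc=None):
    a,b=line(P);o,d=ray(n,a,cc);_,e=ray(n,b,cc);k=np.cross(d,e);return o,k/np.linalg.norm(k)
N={"T":plane("top",T),"S":plane("side",S),"W":plane("wrist",W,c)}
for a,b in(("T","S"),("W","S"),("T","W")):
    (o1,n1),(o2,n2)=N[a],N[b];d=np.cross(n1,n2);d/=np.linalg.norm(d);d*=-np.sign(d[0])
    # point at x=.74/.604
    for x in(.742-.12*.2,.604):
        p=np.linalg.solve(np.array([n1,n2,[1,0,0]]),[n1@o1,n2@o2,x]);print(a+b,p.round(4),end=" ")
    print("slope",np.arctan2(d[2],np.hypot(d[0],d[1])).round(4),"yaw",np.degrees(np.arctan(d[1]/d[0])).round(2),"sin between",np.linalg.norm(np.cross(n1,n2)).round(2))
```

```text
fit res 0.2 [382. 192.] [394.3 242. ]
fit res 0.09 [304.  189.9] [347. 180.]
fit res 0.24 [617.8   5. ] [622.3 114. ]
TS [ 0.718  -0.1451  0.1412] TS [ 0.604  -0.1689  0.1882] slope 0.3837 yaw 11.77 sin between 0.89
WS [ 0.718  -0.1456  0.1411] WS [ 0.604  -0.1689  0.1882] slope 0.3848 yaw 11.56 sin between 0.54
TW [ 0.718  -0.1451  0.1417] TW [ 0.604  -0.1689  0.1882] slope 0.3798 yaw 11.8 sin between 0.49
```

Arm slope ≈ 0.384 rad from the line fits, and about 0.39 from the tip height allowing for the 3 mm offset. So the mark is ≈ 0.387 and the lid is at about 0.351. Raising a little more.

>>> {"fn": "jog_arm", "kwargs": {"rows": [[[0, 0, 0], [1.7, 0.4, 4.2], 0.95], [[0, 0, 0], [3.4, 0.7, 8.4], 0.95], [[0, 0, 0], [3.4, 0.7, 8.4], 0.95], [[0, 0, 0], [3.4, 0.7, 8.4], 0.95], [[0, 0, 0], [3.4, 0.7, 8.4], 0.95]]}}

```text
time_s: 11.63
tcp_pos: [0.5164, -0.0538, 0.197]
ee_rot: [-3.14, 0.001, 1.777]
contact_force: [-8.1, -7.0, -1.5]
finger_gap: 0.0101
grasp_force: 58.8
```

Run:
```python
from h import *
import pickle
o=bot.observe();print(o["tcp_pos"].round(4),o["contact_force"].round(1),o["joint_velocities"].round(3).tolist())
b=save("side","s8");t=save("top","t8");w=save("wrist","w8")
y=np.radians(11.7);X=np.array([np.cos(y),np.sin(y)]);Y=np.array([-X[1],X[0]]);H=np.array([.742,-.0065])
for nm,th in(("s1",0),("s8",.387)):
    L=[np.r_[H-X*r*np.cos(th)+Y*.1,.115+r*np.sin(th)] for r in(0,.2)]
    print(nm,[proj("side",l).round(1) for l in L])
g=cv2.imread("pics/s8.png").max(axis=2);
for u in range(262,312,6): print(u,g[185:240,u].tolist())
```

```text
[ 0.5164 -0.0538  0.197 ] [-8.1 -7.  -1.5] [0.001, 0.001, -0.001, 0.001, 0.0, 0.0]
s1 [array([255.9, 234.4]), array([335.4, 252.4])]
s8 [array([255.9, 234.4]), array([329.4, 221.5])]
262 [114, 113, 115, 115, 111, 113, 115, 113, 115, 114, 113, 115, 115, 114, 113, 113, 112, 113, 114, 117, 130, 140, 142, 143, 140, 144, 146, 142, 143, 140, 140, 139, 141, 144, 138, 139, 142, 140, 139, 136, 128, 131, 133, 132, 135, 132, 101, 84, 70, 74, 71, 69, 69, 67, 70]
268 [113, 115, 114, 112, 113, 112, 111, 113, 115, 112, 111, 115, 118, 114, 113, 113, 120, 132, 142, 140, 139, 139, 144, 141, 141, 143, 141, 143, 142, 140, 139, 140, 137, 138, 143, 135, 136, 133, 131, 133, 133, 132, 132, 132, 130, 102, 84, 65, 61, 59, 69, 74, 71, 71, 69]
274 [114, 118, 118, 116, 118, 117, 112, 113, 110, 109, 112, 108, 116, 134, 141, 142, 140, 139, 143, 143, 146, 144, 139, 140, 139, 138, 133, 139, 147, 136, 135, 136, 132, 135, 129, 100, 101, 125, 130, 131, 131, 133, 131, 132, 104, 87, 64, 61, 60, 58, 63, 63, 75, 71, 69]
280 [117, 116, 117, 120, 116, 113, 111, 110, 112, 123, 141, 142, 143, 142, 144, 145, 142, 142, 141, 139,
[... 772 characters left out ...]
119, 96, 127, 137, 137, 132, 134, 128, 98, 101, 130, 134, 136, 134, 134, 128, 97, 106, 131, 137, 135, 135, 137, 134, 132, 104, 87, 69, 51, 49, 51, 48, 49, 50, 52, 63, 68, 70, 71, 52]
304 [142, 144, 141, 97, 50, 28, 55, 124, 138, 135, 134, 135, 136, 133, 120, 108, 126, 134, 134, 136, 134, 127, 97, 103, 130, 136, 135, 135, 130, 128, 97, 104, 126, 132, 136, 137, 136, 130, 134, 107, 86, 65, 54, 53, 48, 52, 53, 53, 48, 51, 47, 50, 41, 31, 31]
310 [141, 133, 82, 38, 35, 64, 128, 135, 133, 134, 133, 131, 129, 110, 98, 128, 133, 135, 136, 134, 129, 103, 128, 135, 137, 139, 134, 132, 127, 100, 125, 134, 133, 135, 135, 133, 135, 134, 109, 88, 66, 54, 50, 54, 52, 52, 52, 51, 52, 56, 50, 54, 51, 40, 34]
```

Run:
```python
from h import *
y=np.radians(11.7);X=np.array([np.cos(y),np.sin(y)]);Y=np.array([-X[1],X[0]]);H=np.array([.742,-.0065])
def ang(f,row,us,lo=None):
    g=cv2.GaussianBlur(cv2.imread(f).max(axis=2).astype(np.float32),(0,0),.7);P=[]
    for u in us:
        r0=int(round(row(u)));col=g[r0-6:r0+7,u];lev=118
        i=[k for k in range(12) if col[k]>=lev>col[k+1] and col[k+1:k+4].min()<100]
        if i:k=i[0 if lo is None else -1];P.append((u,r0-6+k+(col[k]-lev)/(col[k]-col[k+1])))
    P=np.array(P);k=np.polyfit(P[:,0],P[:,1],1);res=P[:,1]-np.polyval(k,P[:,0]);print(f,len(P),k.round(4),res.std().round(2))
    Q=[]
    for u in(us[0],us[-1]):
        o,d=ray("side",(u,np.polyval(k,u)));n=np.r_[Y,0];p0=np.r_[H+.1*Y,.115];s=n@(p0-o)/(n@d);Q.append(o+s*d)
    v=Q[1]-Q[0];print(np.round(Q,4),"slope",np.arctan2(v[2],-(v[:2]@X)).round(4))
ang("pics/side1.png",lambda u:234.4+(u-256)*.2264,range(264,330))
ang("pics/s8.png",lambda u:230.7-(u-262)*.1667,range(262,326))
# same views: mark arm in vertical plane from side view only
S=cv2.imread("pics/side1.png").max(axis=2);P=[]
for u in range(304,348):
    r0=int(round(190.5-(u-300)*.205));r=np.arange(r0-4,r0+5);w=np.clip(70-S[r,u].astype(float),0,None);P.append((u,w@r/w.sum()))
P=np.array(P);k=np.polyfit(*P.T,1);n=np.r_[Y,0];p0=np.array([.604,-.1689,.188]);Q=[]
for u in(304,347):
    o,d=ray("side",(u,np.polyval(k,u)));Q.append(o+d*(n@(p0-o)/(n@d)))
v=Q[1]-Q[0];print("arm",np.arctan2(v[2],-(v[:2]@X)).round(4))
```

```text
pics/side1.png 66 [  0.2326 171.8165] 0.08
[[0.7002 0.087  0.1234]
 [0.5409 0.054  0.1218]] slope -0.0097
pics/s8.png 64 [-1.910000e-01  2.809436e+02] 0.9
[[0.705  0.088  0.1285]
 [0.5505 0.056  0.1947]] slope 0.3974
arm 0.3872
```

Run:
```python
from h import *
y=np.radians(11.7);X=np.array([np.cos(y),np.sin(y)]);Y=np.array([-X[1],X[0]]);H=np.array([.742,-.0065])
g=cv2.GaussianBlur(cv2.imread("pics/s8.png").max(axis=2).astype(np.float32),(0,0),.7);P=[]
for u in range(262,322):
    r0=int(round(230.7-(u-262)*.1667));col=g[r0-4:r0+5,u]
    i=[k for k in range(8) if col[k]>=118>col[k+1]]
    if i:k=i[-1];P.append((u,r0-4+k+(col[k]-118)/(col[k]-col[k+1])))
P=np.array(P)
for _ in range(4):
    k=np.polyfit(*P.T,1);r=np.abs(P[:,1]-np.polyval(k,P[:,0]));P=P[r<max(.3,1.5*r.std())]
print(len(P),P[0],P[-1],k,r.std());Q=[]
for u in P[[0,-1],0]:
    o,d=ray("side",(u,np.polyval(k,u)));n=np.r_[Y,0];Q.append(o+d*(n@(np.r_[H+.1*Y,.115]-o)/(n@d)))
v=Q[1]-Q[0];print(np.round(Q,4),np.arctan2(v[2],-(v[:2]@X)))
```

```text
48 [262.         230.33522034] [311.        222.4859314] [-1.55725110e-01  2.71022672e+02] 0.06266140886542622
[[0.7048 0.0879 0.1304]
 [0.583  0.0627 0.1782]] 0.3666366762520902
```

>>> {"fn": "jog_arm", "kwargs": {"rows": [[[0, 0, 0], [0.7, 0.1, 1.7], 0.95], [[0, 0, 0], [1.3, 0.3, 3.4], 0.95], [[0, 0, 0], [1.3, 0.3, 3.4], 0.95], [[0, 0, 0], [1.3, 0.3, 3.4], 0.95], [[0, 0, 0], [1.3, 0.3, 3.4], 0.95], [[0, 0, 0], [1.3, 0.3, 3.4], 0.95]]}}

```text
time_s: 12.28
tcp_pos: [0.5178, -0.0536, 0.2004]
ee_rot: [-3.14, 0.001, 1.777]
contact_force: [-6.5, -8.0, -2.6]
finger_gap: 0.0098
grasp_force: 58.8
```

Run:
```python
from h import *
y=np.radians(11.7);X=np.array([np.cos(y),np.sin(y)]);Y=np.array([-X[1],X[0]]);H=np.array([.742,-.0065])
o=bot.observe();print(o["tcp_pos"].round(4),o["contact_force"].round(1),o["torque"].round(2))
save("side","s9");save("top","t9")
def fit(f,row,us,yo):
    g=cv2.GaussianBlur(cv2.imread(f).max(axis=2).astype(np.float32),(0,0),.7);P=[]
    for u in us:
        r0=int(round(row(u)));col=g[r0-4:r0+5,u]
        i=[k for k in range(8) if col[k]>=118>col[k+1]]
        if i:k=i[-1];P.append((u,r0-4+k+(col[k]-118)/(col[k]-col[k+1])))
    P=np.array(P)
    for _ in range(4):
        k=np.polyfit(*P.T,1);r=np.abs(P[:,1]-np.polyval(k,P[:,0]));P=P[r<max(.3,1.5*r.std())]
    Q=[]
    for u in P[[0,-1],0]:
        o,d=ray("side",(u,np.polyval(k,u)));n=np.r_[Y,0];Q.append(o+d*(n@(np.r_[H+yo*Y,.115]-o)/(n@d)))
    v=Q[1]-Q[0];return len(P),np.round(Q[1],4),np.arctan2(v[2],-(v[:2]@X)).round(4)
for yo in(.1,.104,.108):
    print(yo,fit("pics/side1.png",lambda u:234.4+(u-256)*.2264,range(264,330),yo),fit("pics/s8.png",lambda u:230.7-(u-262)*.1667,range(262,322),yo),fit("pics/s9.png",lambda u:230.2-(u-262)*.18,range(262,322),yo))
# lid pointer/tip rows in top now
t=cv2.imread("pics/t9.png").max(axis=2);print(t[236:256:1,380:400])
```

```text
[ 0.5178 -0.0536  0.2004] [-6.5 -8.  -2.6] [-1.18  1.26  0.05]
0.1 (66, array([0.5409, 0.054 , 0.1218]), np.float64(-0.0097)) (48, array([0.583 , 0.0627, 0.1782]), np.float64(0.3666)) (45, array([0.5829, 0.0627, 0.1807]), np.float64(0.3813))
0.104 (66, array([0.5385, 0.0576, 0.1246]), np.float64(-0.0097)) (48, array([0.5804, 0.0662, 0.1807]), np.float64(0.3666)) (45, array([0.5804, 0.0662, 0.1832]), np.float64(0.3813))
0.108 (66, array([0.5361, 0.0612, 0.1273]), np.float64(-0.0097)) (48, array([0.5778, 0.0698, 0.1832]), np.float64(0.3666)) (45, array([0.5778, 0.0698, 0.1857]), np.float64(0.3813))
[[154 155 149 137 136 136 133 132 130 128 127 120  79  35  50  85 119 143
  150 151]
 [155 153 148 140 130 123 127 124 126 126 128 119  93  39  47  81 121 148
  154 153]
 [158 151 155 148 130 126 128 127 129 127 127 124 102  49  46  79 120 150
  153 154]
 [156 156 155 148 131 127 128 127 126 127 128 125 110  59  41  75 122 149
  153 152]
 [155 152 156 146 132 127 126 129 128 128 126 125 112  75  39  75 127 150
  149 151]
 [155 154 157 150 136 126 124 125 127 128 125 124 116  83  39  70 118 1
[... 504 characters left out ...]
  52  55
   70  91]
 [ 57  58  59  59  63  66  82  86  42  34  50  58  62  60  58  59  60  57
   60  59]
 [ 65  62  60  61  55  60  54  48  25  35  53  62  64  62  64  60  60  60
   62  62]
 [ 64  64  67  62  59  62  53  37  34  32  55  60  66  64  62  63  61  63
   61  62]
 [ 67  63  66  65  65  60  54  40  29  40  54  67  63  66  64  66  65  65
   63  60]
 [ 66  68  67  67  65  63  57  40  32  42  59  66  68  64  69  70  64  63
   67  67]
 [ 69  69  64  68  70  67  57  34  32  44  64  66  69  68  72  68  70  69
   68  68]
 [ 70  70  69  73  72  69  59  37  35  47  65  71  69  70  70  65  70  70
   68  65]
 [ 66  72  71  70  68  67  58  36  30  45  64  74  71  71  70  70  71  67
   70  73]]
```

The lid now reads 0.381 and the arm 0.387 by the same side-view method. By TCP height the lid is at 0.398. That's level within measurement error, and the arm is holding still with a firm grip. Handing in.

```bash
python3 -c "
from station import bot
print(bot.sign_off())"
```

```text
the job is handed in; nothing more can be done
None
```

I clipped the sensor upright onto the splash plate with the lid still shut and let go of it. I then raised the lid to the vent mark, about 0.39 rad by my measurements (good to roughly ±0.01), and handed in with the arm still holding it there at about 12 s of the 59 s allowed; the hand-in call returned no verdict.

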